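# Slide the tall lamp into its charger and shut the flap

## Robot

A 6-joint arm with a two-finger parallel gripper is mounted at the origin on the work surface. World frame = base frame: x ahead of the robot, y to its left, z up, the work surface at z = 0. Lengths are in m, angles in rad, forces in N, time in s.
With the tool pointing down it reaches from about 0.35 to 0.775 m from the base axis. Payload 7.3 kg.
Tool frame: the origin (TCP) lies midway between the tips of the shut fingers; the grasp point (between the pads) lies 19 mm behind it (robot.grip_depth is the z of the grasp point in the tool frame, in m); z points along the fingers, y is the line along which they close (so a half turn about z gives the same grasp; the last joint's range is limited). The gripper opens to 92 mm and grips with 3 to 60 N. Pads are 19 mm wide; open, the fingers measure 130 mm over their backs; the gripper's body (75 mm by 190 mm) begins 47 mm behind the grasp point.
Start: joints at [-1.455, 0.342, 1.524, -0, 1.275, -0.146], TCP at [0.136, -0.507, 0.227] pointing down, gripper open.
Joint ranges: [-2.53, 2.53], [-0.77, 2.02], [0.04, 2.7], [-1, 4.14], [0.28, 2.66], [-3.11, 3.11]. Speed limits (rad/s): [2.57, 2.57, 3.14, 3.14, 3.14, 3.14].

## Interface

Orientations are given as [roll, pitch, yaw] about the fixed x, y, z axes, in that order (R = Rz(yaw) Ry(pitch) Rx(roll)).
In Python, from cell import robot, viewer gives the robot as it stands.
- The arm moves only by the tool step_arm, never from a script. Its argument "increments" is a list of rows, each an object with "delta_pos": the shift along the tool's x, y, z in cm, a list of three; "dr": the turn, a rotation vector about the tool's x, y, z in degrees, a list of three; "fingers": the closure, from -1 (fully open) to 1 (shut), so that 0 is half open. In form: [{"delta_pos": [tx, ty, tz], "dr": [wx, wy, wz], "fingers": fingers}, ...]. A call has exactly 5 rows; each row is the pose to reach, as a shift and turn from the pose commanded when the call began, along the tool's axes at that moment; what a row does not reach only later rows make up. A row lasts 1/8 s, in which the tool goes at most 62.5 mm and 10.7 degrees, less where a joint would pass 70% of its speed; a pose out of reach is approached as far as the arm can. A call with a gripper value outside its range is refused whole. The fingers move at their own pace and stop on an object; "newtons" is the grip in N (left out, the last holds). Time passes only in rows, so rows that repeat a pose let the fingers close, or fill a call up. It gives the time, the measured TCP pose, the force, the opening and the grip force at its end, in the units of the state.
- robot.observe(): the state, without advancing time (a new reading comes with each control period).
- viewer.read_camera(name): name is "scene" or "top" or "wrist"; returns the picture (400x640x3 uint8, red, green, blue); there is no depth.
- viewer.camera_params(name): a dict with "K" (3x3 intrinsics, pixels), "T" (4x4, takes a point from camera to world coordinates). Camera axes: x right, y down, z forward; pixel columns grow to the right and rows downward; lengths in m; the calibration is good to about 2 mm. The wrist camera is an equidistant fisheye: a pixel r from the principal point sees the ray r / f radians off the axis. A picture is of the moment at which its call begins: read the wrist's pose just before it. camera_params takes no time and is no camera call; for the wrist camera it gives the pose at the moment of the call.
- robot.hand_in(): hands the job in; it is judged then, once.
The state is a dict: "time": time; "qpos": joint angles; "qvel": joint speeds; "joint_efforts": joint torques, N m; "tool_pos": TCP position; "tool_rot": TCP orientation; "contact_force": force on the tool from outside, world axes, zero at the start; "torque": the same for the moment, N m; "opening": finger opening in m; "grip_force": force on a finger pad.
Only numpy, scipy, OpenCV 4.12 (cv2) and the standard library are available. Lean on these libraries where they do the work, as an engineer would, in place of code of your own. Each camera call takes 0.05 s, during which the arm holds its last target. There are 200 camera calls.

## Task

Put the tall cordless lamp on charge without gripping or lifting it: push it across the desk with the fingertips, low on its brass foot only and never touching its stem or head, so that it slides upright into the open bay of the rose-gold charger until the foot rests against the bay's back wall. Then push the charger's hinged flap fully shut behind it, and leave the coaster, pill box, magnifier and pick where they are.

Things in the scene. Friction and masses are not known exactly. Their poses are not given: they have to be found in the camera images.
- lamp: Loose tall slim cordless table lamp, 210 mm high in all, about 350 g (varies by some 30 %), top-heavy. Its foot is a round brass disc 52 mm across and 26 mm high (from the desk up), the only part to push; pushed higher up it tips. Origin: centre of the foot's underside, on the desk; z up along the stem.
- lamp_stem: The upper part of the lamp, rigidly fixed on the foot and not to be touched: a brass stem 16 mm across from the foot's top (26 mm above the desk) up to 140 mm, then a cream light head 36 mm across up to 210 mm. Origin: on the lamp's axis, at the top of the foot.
- charger: Rose-gold plastic charger fixed to the desk: a U-shaped bay with no floor (the lamp slides on the desk), open at one end. Origin: on the desk, where the lamp's axis stands when home; +x points from the mouth into the bay. Side walls, 12 mm thick and 28 mm high, have inner faces at y = +34 and -34 mm (8 mm play beside the foot) from x = -20 mm to the back wall.
- charger_back (a point): Middle of the bay's back wall face (two brass strips), at x = +26 mm in the charger's frame, 14 mm above the desk. Behind it is a housing 92 mm wide, 60 mm deep and 40 mm high.
- charger_mouth (a point): Middle of the bay's mouth, on the desk, at x = -20 mm in the charger's frame. On the mouth's +y side a hinge block 28 mm high (y = 39 to 49 mm) runs on to x = -41 mm.
- flap (a joint): Angle of the charger's flap in rad: 0 = fully shut across the bay's mouth (a stop), growing as it swings outward, away from the bay, up to 2.3. It starts wide open, about 1.6 to 2.1, hardly stiff (about 0.02 N m of friction) and stays where it is left.
- flap_hinge (a point): On the flap's upright hinge axis, 19 mm above the desk, at x = -40, y = +44 mm in the charger's frame. The flap is a darker plate 6 mm thick, 84 mm long from the hinge, 5 to 33 mm above the desk. At angle a it runs from the hinge along (-sin a, -cos a) in the charger's x, y; shut, it lies across the mouth, inner face at x = -37 mm.
- flap_tip (a point): Middle of the flap's free end, 84 mm from the hinge, 19 mm above the desk.
- coaster: Round green-tinted glass coaster, 90 mm across, 6 mm thick, loose, to be left alone. Origin: centre of its underside.
- pill_box: White ceramic pill box with a lid and small knob, 74 x 46 x 33 mm, loose, to be left alone. Origin: centre of its underside; x along its length.
- magnifier: Small steel magnifier, round lens frame 52 mm across and 11 mm thick with a flat folding arm reaching to 84 mm from the lens centre towards its -x, loose, to be left alone. Origin: under the lens centre.
- pick: Grey cleaning pick with a dark silicone tip, lying flat, 10 mm wide and 9 mm high, from 45 mm on its -x side to 85 mm (the tip) on its +x side, loose, to be left alone. Origin: under the middle of its grey handle.

How it is judged:
By the outcome, as a careful person would: the job done as asked, in the order asked, and still so for the second after the job is handed in, with the robot touching nothing.
It also fails if it takes over 72 s, if anything falls off the work surface, if the arm or the gripper's body presses on something with over 40 N, if the wrist force passes 120 N, or if a joint passes its speed limit or range.

## Working session

There is one attempt and no reset: what is moved stays moved. The work goes in short steps, Python scripts to look and compute and a tool call to move; the robot and the scene stay as the last step left them, time stands still between calls to the robot, and variables do not carry over. Pictures are saved under pics/ and viewed, at most 10 in all, crops included, and the job is handed in when it is done.

Besides the shell and the picture viewer there is one more tool, called after ">>>" by a JSON object that holds its "api" and its "payload", one argument or row to a line. step_arm: Moves the arm, as the interface text tells. Its arguments: {"type":"object","properties":{"increments":{"type":"array"},"newtons":{"type":"number"}},"required":["increments"]}

```bash
mkdir -p pics; python3 - <<'E'
from cell import robot, viewer
import cv2, numpy as np
for n in ("scene","top"):
    im=viewer.read_camera(n); cv2.imwrite(f"pics/{n}0.png",im[:,:,::-1])
    p=viewer.camera_params(n); print(n,np.round(p["K"],1).tolist(),np.round(p["T"],3).tolist())
s=robot.observe(); print(s)
E
```

```text
scene [[479.7, 0.0, 315.5], [0.0, 479.7, 194.8], [0.0, 0.0, 1.0]] [[0.755, 0.435, -0.49, 1.175], [0.655, -0.506, 0.561, -0.431], [-0.003, -0.745, -0.667, 0.727], [0.0, 0.0, 0.0, 1.0]]
top [[419.5, 0.0, 326.7], [0.0, 419.5, 203.8], [0.0, 0.0, 1.0]] [[0.013, -0.982, 0.187, 0.511], [-1.0, -0.012, 0.007, 0.135], [-0.005, -0.187, -0.982, 0.81], [0.0, 0.0, 0.0, 1.0]]
{'time': 0.1, 'qpos': array([-1.45503026e+00,  3.42628504e-01,  1.52490346e+00, -5.84470318e-06,
        1.27541940e+00, -1.45967608e-01]), 'qvel': array([ 0.00021092, -0.00215054, -0.00405107,  0.00069718,  0.0002825 ,
       -0.00099314]), 'joint_efforts': array([ 3.26931789e-03, -4.31999981e+01, -2.44696480e+01,  7.18645309e-02,
        5.25353872e-02, -6.21376989e-05]), 'tool_pos': array([ 0.13584067, -0.5067474 ,  0.2261335 ]), 'tool_rot': array([-3.14024758e+00, -1.92094010e-04,  2.61735253e-01]), 'contact_force': array([-0.42308789,  0.37880712, -0.9119093 ]), 'torque': array([-0.01736625,  0.04623715,  0.0017271 ]), 'grip_force': 0.0, 'opening': 0.09191910725401284}
```

View pics/top0.png

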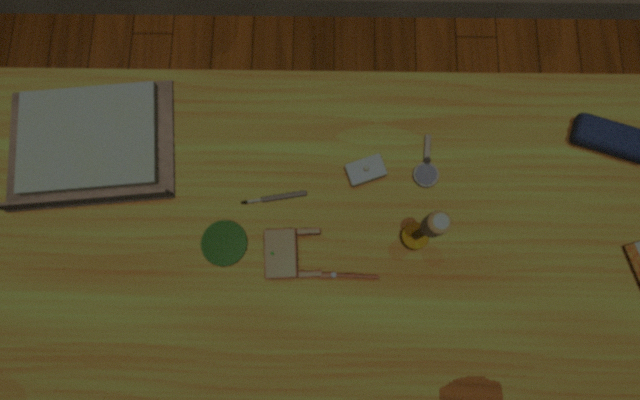

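View pics/scene0.png

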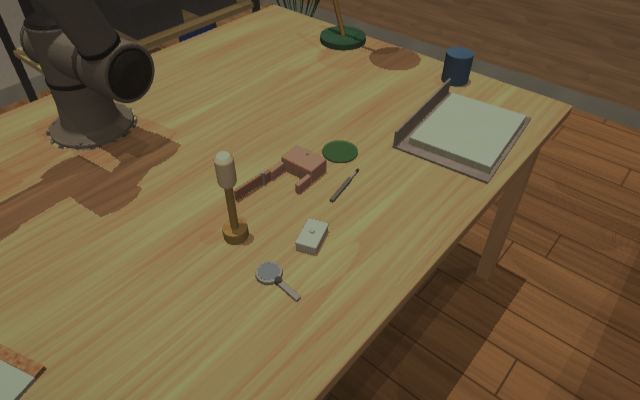

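The top view shows the charger (281,253) with its mouth to the right, the flap running to (378,276), and the lamp foot at about (415,237). The scene view agrees. I'll enlarge both to read pixels more closely.

```bash
python3 - <<'E'
import cv2
a=cv2.imread("pics/top0.png")[120:300,195:460]; cv2.imwrite("pics/c1.png",cv2.convertScaleAbs(cv2.resize(a,None,fx=3,fy=3,interpolation=cv2.INTER_CUBIC),alpha=1.6))
a=cv2.imread("pics/scene0.png")[130:310,200:370]; cv2.imwrite("pics/c2.png",cv2.convertScaleAbs(cv2.resize(a,None,fx=3.3,fy=3.3,interpolation=cv2.INTER_CUBIC),alpha=1.6))
E
```

```text
(no output)
```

View pics/c1.png

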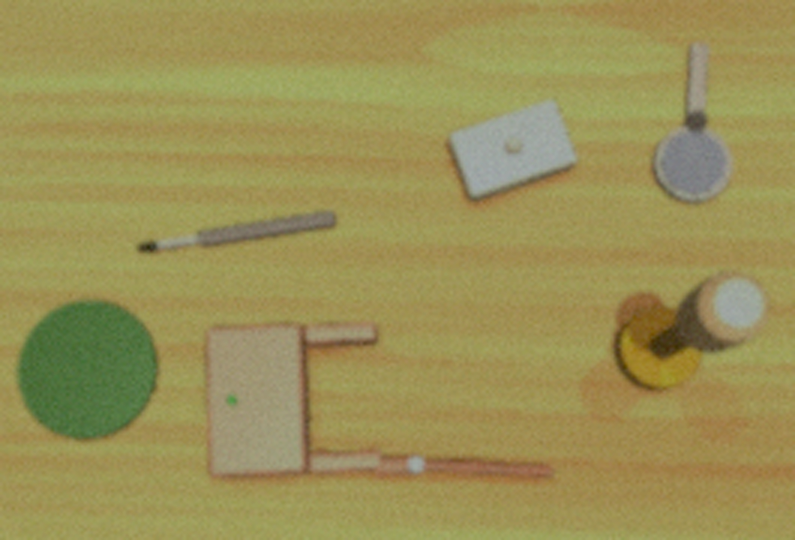

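View pics/c2.png

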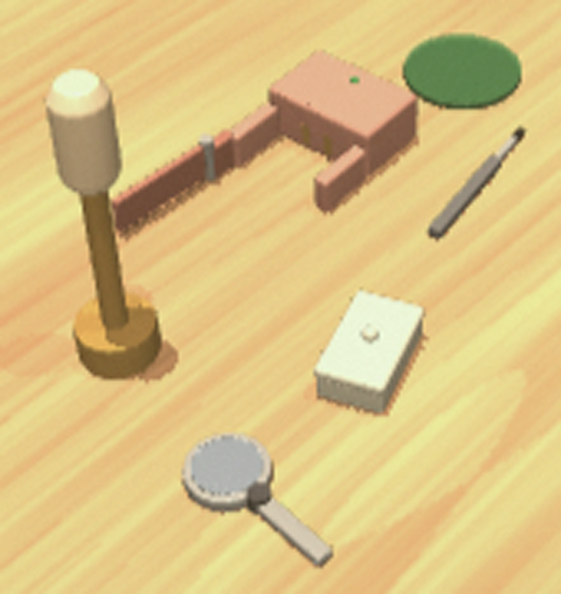

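```bash
cat > h.py <<'E'
from cell import robot, viewer
import cv2, numpy as np
def ray(n,uv):
    p=viewer.camera_params(n);K,T=np.array(p["K"]),np.array(p["T"])
    d=T[:3,:3]@np.linalg.solve(K,[*uv,1]); return T[:3,3],d/np.linalg.norm(d)
def plane(n,uv,z):
    o,d=ray(n,uv); return o+d*(z-o[2])/d[2]
def tri(a,b):
    r=[ray("top",a),ray("scene",b)]
    A=sum(np.eye(3)-np.outer(d,d) for o,d in r); B=sum((np.eye(3)-np.outer(d,d))@o for o,d in r)
    return np.linalg.solve(A,B)
t=lambda u,v:(u/3+195,v/3+120)
s=lambda u,v:(u/3.3+200,v/3.3+130)
E
python3 - <<'E'
from h import *
P={"H_far+x":(t(208,328),s(417,100),.04),"H_near+x":(t(303,326),s(368,138),.04),"H_near-x":(t(305,470),s(271,92),.04),"H_far-x":(t(211,473),s(322,52),.04),
"pin":(t(416,465),s(207,138),.035),"tip":(t(551,470),s(115,203),.033),"foot":(t(661,347),s(118,325),.026),"head":(t(739,303),s(78,80),.21),"wallend":(t(376,334),s(322,182),.028),
"pill":(t(513,146),s(369,332),.037)}
for k,(a,b,z) in P.items(): print(k,np.round(tri(a,b),4),np.round(plane("top",a,z),4),np.round(plane("scene",b,z),4))
for k,a in {"mag":(692,163),"magend":(700,45),"pickA":(335,218),"pickB":(140,247),"coaster":(88,369)}.items(): print(k,plane("top",t(*a),.008)[:2].round(3))
E
```

```text
H_far+x [0.6092 0.2564 0.0373] [0.6087 0.2558 0.04  ] [0.6116 0.2539 0.04  ]
H_near+x [0.6119 0.1986 0.0393] [0.6107 0.1973 0.04  ] [0.6134 0.1994 0.04  ]
H_near-x [0.524  0.1947 0.0376] [0.5233 0.1937 0.04  ] [0.5269 0.1933 0.04  ]
H_far-x [0.5215 0.2512 0.0403] [0.5208 0.2504 0.04  ] [0.5219 0.2524 0.04  ]
pin [0.5278 0.1275 0.0388] [0.5273 0.1268 0.035 ] [0.5248 0.1313 0.035 ]
tip [0.5256 0.0449 0.0333] [0.5254 0.0446 0.033 ] [0.5256 0.0453 0.033 ]
foot [ 0.6032 -0.0249  0.0243] [ 0.6022 -0.0256  0.026 ] [ 0.6055 -0.025   0.026 ]
head [ 0.6029 -0.0243  0.2125] [ 0.6026 -0.0258  0.21  ] [ 0.6009 -0.0216  0.21  ]
wallend [0.6092 0.1539 0.027 ] [0.6078 0.1525 0.028 ] [0.6111 0.1547 0.028 ]
pill [0.7297 0.0671 0.0314] [0.7279 0.0672 0.037 ] [0.7336 0.0635 0.037 ]
mag [ 0.726 -0.053]
magend [ 0.807 -0.061]
pickA [0.686 0.181]
pickB [0.665 0.307]
coaster [0.585 0.336]
```

```bash
cat >> h.py <<'E'
from scipy.spatial.transform import Rotation as Ro
ex=np.array([-.044,.999]); ey=np.array([-.999,-.044]); home=np.array([.569,.170])
def W(x,y): return home+ex*x/1e3+ey*y/1e3      # charger mm -> world
def C(p): d=np.array(p[:2])-home; return np.array([d@ex,d@ey])*1e3
RT=Ro.from_matrix(np.array([[ex[0],-ey[0],0],[ex[1],-ey[1],0],[0,0,-1]]))*Ro.from_euler('y',35,degrees=True)
def go(p,R=RT):
    s=robot.observe(); Rc=Ro.from_euler('xyz',s["tool_rot"])
    print("t",round(s["time"],2),"at",s["tool_pos"].round(4),"ch",C(s["tool_pos"]).round(1),"F",s["contact_force"].round(1),"op",round(s["opening"],4))
    print("cm",(Rc.inv().apply(np.array(p)-s["tool_pos"])*100).round(2),"deg",(Rc.inv()*R).as_rotvec(degrees=True).round(2))
E
python3 - <<'E'
from h import *
print(C((.603,-.025)),RT.as_matrix().round(3))
go([*C and W(-330,-25),.15]); 
E
```

```text
File "<stdin>", line 3
    go([*C and W(-330,-25),.15]); 
           ^^^
SyntaxError: invalid syntax
```

```bash
python3 - <<'E'
from h import *
print(C((.603,-.025)),RT.as_matrix().round(3))
go([*W(-330,-25),.15]); 
E
```

```text
[-196.301  -25.386] [[-0.036  0.999 -0.025]
 [ 0.818  0.044  0.573]
 [ 0.574  0.    -0.819]]
t 0.1 at [ 0.1358 -0.5067  0.2261] ch [-657.   462.5] F [-0.4  0.4 -0.9] op 0.0919
cm [ 54.66 -21.39   7.65] deg [ 23.57  29.37 -74.96]
```

>>> {"api": "step_arm", "payload": {
  "increments": [
    {"delta_pos":[5,-2,0.5],"dr":[2.4,3,-7.5],"fingers":0.48},
    {"delta_pos":[10,-4,1],"dr":[4.8,6,-15],"fingers":0.48},
    {"delta_pos":[15,-6,1.5],"dr":[7.2,9,-22.5],"fingers":0.48},
    {"delta_pos":[20,-8,2],"dr":[9.6,12,-30],"fingers":0.48},
    {"delta_pos":[25,-10,2.5],"dr":[12,15,-37.5],"fingers":0.48}
  ]
}}

```text
time: 0.72
tool_pos: [0.3526, -0.3446, 0.2014]
tool_rot: [-3.026, -0.311, 0.908]
contact_force: [-0.4, -1.3, 0.4]
opening: 0.0466
grip_force: 0.0
```

```bash
python3 -c "
from h import *
go([*W(-330,-25),.15])"
```

```text
t 0.72 at [ 0.3526 -0.3446  0.2014] ch [-504.6  238.8] F [-0.4 -1.3  0.4] op 0.0466
cm [27.37 10.31 13.12] deg [ 11.75  14.28 -37.17]
```

>>> {"api": "step_arm", "payload": {
  "increments": [
    {"delta_pos":[5,2,2.5],"dr":[2.3,2.8,-7.2],"fingers":0.48},
    {"delta_pos":[10,4,5],"dr":[4.6,5.6,-14.5],"fingers":0.48},
    {"delta_pos":[15,6,7.5],"dr":[7,8.5,-22],"fingers":0.48},
    {"delta_pos":[20,8,10],"dr":[9.3,11.3,-29],"fingers":0.48},
    {"delta_pos":[25,10,12],"dr":[11.6,14,-36.5],"fingers":0.48}
  ]
}}

```text
time: 1.35
tool_pos: [0.5916, -0.179, 0.1523]
tool_rot: [-3.134, -0.607, 1.599]
contact_force: [0.4, -0.5, 0.3]
opening: 0.0239
grip_force: 0.0
```

```bash
python3 -c "
from h import *
go([*W(-270,-25),.06])"
```

```text
t 1.35 at [ 0.5916 -0.179   0.1523] ch [-349.7   -7.2] F [ 0.4 -0.5  0.3] op 0.0239
cm [ 1.3   1.74 12.13] deg [ 0.1   0.24 -0.72]
```

>>> {"api": "step_arm", "payload": {
  "increments": [
    {"delta_pos":[0.2,0.3,3],"dr":[0,0,-0.3],"fingers":0.48},
    {"delta_pos":[0.4,0.6,6],"dr":[0,0,-0.5],"fingers":0.48},
    {"delta_pos":[0.6,0.9,9],"dr":[0,0,-0.5],"fingers":0.48},
    {"delta_pos":[0.8,1.2,10.5],"dr":[0,0,-0.5],"fingers":0.48},
    {"delta_pos":[0.8,1.2,11],"dr":[0,0,-0.5],"fingers":0.48}
  ]
}}

```text
time: 1.98
tool_pos: [0.6, -0.1104, 0.0668]
tool_rot: [-3.14, -0.605, 1.606]
contact_force: [0.1, -0.7, -0.9]
opening: 0.0238
grip_force: 0.0
```

```bash
python3 -c "
from h import *
cv2.imwrite('pics/w1.png',viewer.read_camera('wrist')[:,:,::-1])
go([*W(-260,-25.4),.011])
p=viewer.camera_params('wrist');print(p['K'],p['T'])"
```

```text
t 2.02 at [ 0.6    -0.1106  0.0668] ch [-281.6  -18.6] F [-0.1 -0.1 -0.2] op 0.024
cm [-1.39  0.67  5.83] deg [ 0.18  0.35 -0.41]
[[309.70691629   0.         318.25393431]
 [  0.         309.70691629 200.20158773]
 [  0.           0.           1.        ]] [[ 0.99934663  0.03360441 -0.01330613  0.60193679]
 [ 0.03612611 -0.93994565  0.33940696 -0.14418362]
 [-0.00110147 -0.3396659  -0.94054551  0.23587098]
 [ 0.          0.          0.          1.        ]]
```

View pics/w1.png

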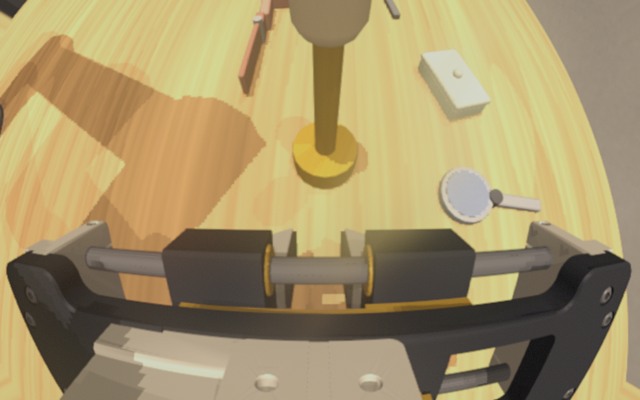

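The wrist view shows the foot's top centred near (325,149), ahead of the finger gap at about (320,250). I'll use it to check the lamp's position.

```bash
cat >> h.py <<'E'
def wp(uv,z):
    p=viewer.camera_params('wrist');K,T=np.array(p["K"]),np.array(p["T"])
    q=(np.array(uv)-K[:2,2])/K[0,0]; r=np.linalg.norm(q)
    d=T[:3,:3]@np.array([*(q/r*np.sin(r)),np.cos(r)]); o=T[:3,3]
    return o+d*(z-o[2])/d[2]
E
python3 -c "
from h import *
for uv in [(325,149),(293,149),(358,149)]:
  p=wp(uv,.026);print(p,C(p))
print(C(wp((258,20),.035)))"
```

```text
[ 0.60266291 -0.02616334  0.026     ] [-197.44834595  -24.99805729]
[ 0.57786599 -0.02695058  0.026     ] [-1.97143736e+02 -1.91300593e-01]
[ 0.62834872 -0.02500679  0.026     ] [-197.42312417  -50.70907114]
[-42.36863999  41.85760907]
```

>>> {"api": "step_arm", "payload": {
  "increments": [
    {"delta_pos":[-0.3,0.15,1.2],"dr":[0,0.3,-0.4],"fingers":0.48},
    {"delta_pos":[-0.6,0.3,2.4],"dr":[0,0.3,-0.4],"fingers":0.48},
    {"delta_pos":[-1,0.5,3.6],"dr":[0,0.3,-0.4],"fingers":0.48},
    {"delta_pos":[-1.4,0.6,4.6],"dr":[0,0.3,-0.4],"fingers":0.48},
    {"delta_pos":[-1.4,0.6,4.6],"dr":[0,0.3,-0.4],"fingers":0.48}
  ]
}}

```text
time: 2.65
tool_pos: [0.605, -0.0955, 0.0204]
tool_rot: [3.14, -0.611, 1.614]
contact_force: [-0.8, -0.2, -0.4]
opening: 0.0239
grip_force: 0.0
```

```bash
python3 -c "
from h import *
go([*W(-255,-25.4),.011])"
```

```text
t 2.65 at [ 0.605  -0.0955  0.0204] ch [-266.8  -24.3] F [-0.8 -0.2 -0.4] op 0.0239
cm [0.44 0.11 1.45] deg [ 0.12  0.   -0.05]
```

>>> {"api": "step_arm", "payload": {
  "increments": [
    {"delta_pos":[0.2,0.1,0.6],"dr":[0,0,0],"fingers":0.48},
    {"delta_pos":[0.4,0.1,1.2],"dr":[0,0,0],"fingers":0.48},
    {"delta_pos":[0.7,0.1,1.6],"dr":[0,0,0],"fingers":0.48},
    {"delta_pos":[0.8,0.1,1.7],"dr":[0,0,0],"fingers":0.48},
    {"delta_pos":[0.8,0.1,1.7],"dr":[0,0,0],"fingers":0.48}
  ]
}}

```text
time: 3.28
tool_pos: [0.6059, -0.0796, 0.0123]
tool_rot: [3.138, -0.61, 1.615]
contact_force: [0.4, 0.4, 1.0]
opening: 0.024
grip_force: 0.0
```

```bash
python3 -c "
from h import *
go([*W(-228,-25.4),.011]);go([*W(-106,0),.011]);go([*W(-31,0),.011])"
```

```text
t 3.27 at [ 0.6059 -0.0796  0.0123] ch [-251.   -25.9] F [0.4 0.4 1. ] op 0.024
cm [ 1.82 -0.05  1.42] deg [0.22 0.08 0.01]
t 3.27 at [ 0.6059 -0.0796  0.0123] ch [-251.   -25.9] F [0.4 0.4 1. ] op 0.024
cm [11.82 -2.62  8.4 ] deg [0.22 0.08 0.01]
t 3.27 at [ 0.6059 -0.0796  0.0123] ch [-251.   -25.9] F [0.4 0.4 1. ] op 0.024
cm [17.97 -2.63 12.69] deg [0.22 0.08 0.01]
```

>>> {"api": "step_arm", "payload": {
  "increments": [
    {"delta_pos":[0.6,0,0.45],"dr":[0,0,0],"fingers":0.48},
    {"delta_pos":[1.1,0,0.8],"dr":[0,0,0],"fingers":0.48},
    {"delta_pos":[1.5,0,1.1],"dr":[0,0,0],"fingers":0.48},
    {"delta_pos":[1.8,0,1.3],"dr":[0,0,0],"fingers":0.48},
    {"delta_pos":[2.1,0,1.5],"dr":[0,0,0],"fingers":0.48}
  ]
}}

```text
time: 3.9
tool_pos: [0.6048, -0.0539, 0.0118]
tool_rot: [3.138, -0.609, 1.615]
contact_force: [-0.2, -3.1, 0.9]
opening: 0.0237
grip_force: 1.2
```

```bash
python3 -c "
from h import *
go([*W(-106,0),.011])"
```

```text
t 3.9 at [ 0.6048 -0.0539  0.0118] ch [-225.2  -25.9] F [-0.2 -3.1  0.9] op 0.0237
cm [ 9.73 -2.62  6.88] deg [0.23 0.09 0.  ]
```

>>> {"api": "step_arm", "payload": {
  "increments": [
    {"delta_pos":[0.3,-0.08,0.21],"dr":[0,0,0],"fingers":0.48},
    {"delta_pos":[0.7,-0.19,0.5],"dr":[0,0,0],"fingers":0.48},
    {"delta_pos":[1.2,-0.32,0.85],"dr":[0,0,0],"fingers":0.48},
    {"delta_pos":[1.7,-0.46,1.2],"dr":[0,0,0],"fingers":0.48},
    {"delta_pos":[2.2,-0.6,1.56],"dr":[0,0,0],"fingers":0.48}
  ]
}}

```text
time: 4.53
tool_pos: [0.5977, -0.0269, 0.0117]
tool_rot: [3.137, -0.61, 1.615]
contact_force: [0.8, -2.9, 0.9]
opening: 0.024
grip_force: 1.4
```

>>> {"api": "step_arm", "payload": {
  "increments": [
    {"delta_pos":[0.5,-0.14,0.35],"dr":[0,0,0],"fingers":0.48},
    {"delta_pos":[1.0,-0.27,0.71],"dr":[0,0,0],"fingers":0.48},
    {"delta_pos":[1.5,-0.41,1.06],"dr":[0,0,0],"fingers":0.48},
    {"delta_pos":[2.0,-0.54,1.42],"dr":[0,0,0],"fingers":0.48},
    {"delta_pos":[2.5,-0.68,1.77],"dr":[0,0,0],"fingers":0.48}
  ]
}}

```text
time: 5.15
tool_pos: [0.5896, 0.0033, 0.0116]
tool_rot: [3.137, -0.61, 1.615]
contact_force: [0.6, -2.9, 1.9]
opening: 0.0238
grip_force: 1.9
```

```bash
python3 -c "
from h import *
cv2.imwrite('pics/w2.png',viewer.read_camera('wrist')[:,:,::-1])
go([*W(-106,0),.011])"
```

```text
t 5.2 at [0.5892 0.0042 0.0116] ch [-166.5  -12.9] F [ 0.7 -2.   0.8] op 0.0239
cm [ 4.92 -1.3   3.51] deg [0.19 0.03 0.01]
```

View pics/w2.png

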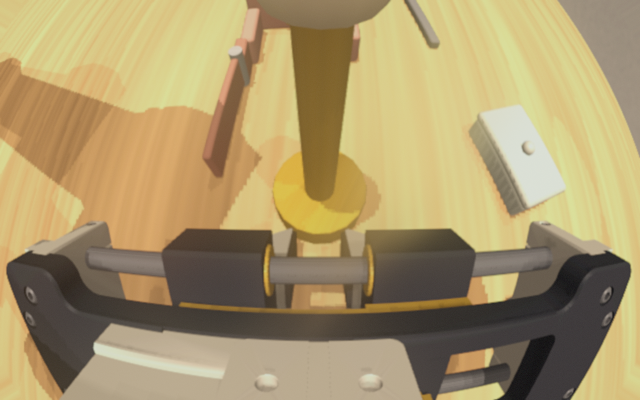

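The foot, centred at about (319,192), is held evenly in the finger V (290–350). It is upright and well clear of the flap, whose tip is at (215,160). I'll keep pushing.

>>> {"api": "step_arm", "payload": {
  "increments": [
    {"delta_pos":[0.5,-0.13,0.35],"dr":[0,0,0],"fingers":0.48},
    {"delta_pos":[1.0,-0.26,0.71],"dr":[0,0,0],"fingers":0.48},
    {"delta_pos":[1.5,-0.4,1.06],"dr":[0,0,0],"fingers":0.48},
    {"delta_pos":[2.0,-0.53,1.42],"dr":[0,0,0],"fingers":0.48},
    {"delta_pos":[2.5,-0.66,1.77],"dr":[0,0,0],"fingers":0.48}
  ]
}}

```text
time: 5.82
tool_pos: [0.5817, 0.0337, 0.0113]
tool_rot: [3.137, -0.61, 1.615]
contact_force: [1.8, -3.9, 3.5]
opening: 0.0237
grip_force: 2.5
```

>>> {"api": "step_arm", "payload": {
  "increments": [
    {"delta_pos":[0.5,-0.13,0.35],"dr":[0,0,0],"fingers":0.48},
    {"delta_pos":[1.0,-0.26,0.71],"dr":[0,0,0],"fingers":0.48},
    {"delta_pos":[1.5,-0.4,1.06],"dr":[0,0,0],"fingers":0.48},
    {"delta_pos":[2.0,-0.53,1.42],"dr":[0,0,0],"fingers":0.48},
    {"delta_pos":[2.3,-0.6,1.62],"dr":[0,0,0],"fingers":0.48}
  ]
}}

```text
time: 6.45
tool_pos: [0.5744, 0.0617, 0.0112]
tool_rot: [3.138, -0.61, 1.615]
contact_force: [2.2, -4.8, 3.8]
opening: 0.0234
grip_force: 2.6
```

```bash
python3 -c "
from h import *
a=viewer.read_camera('wrist')[:,:,::-1]; b=viewer.read_camera('top')[150:320,220:420,::-1]
a=a[0:270,120:520]; b=cv2.resize(b,None,fx=2.35,fy=2.35,interpolation=cv2.INTER_CUBIC)[:, :400]
b=cv2.convertScaleAbs(b,alpha=1.6)
cv2.imwrite('pics/m3.png',cv2.hconcat([cv2.resize(a,(400,270)),cv2.resize(b,(400,400))[:270]]))
go([*W(-106,0),.011]);go([*W(-31,0),.011])"
```

```text
t 6.55 at [0.5743 0.0619 0.0111] ch [-108.2   -0.5] F [ 2.1 -2.4  1.4] op 0.0243
cm [ 0.18 -0.05  0.14] deg [0.18 0.04 0.  ]
t 6.55 at [0.5743 0.0619 0.0111] ch [-108.2   -0.5] F [ 2.1 -2.4  1.4] op 0.0243
cm [ 6.32 -0.06  4.43] deg [0.18 0.04 0.  ]
```

View pics/m3.png

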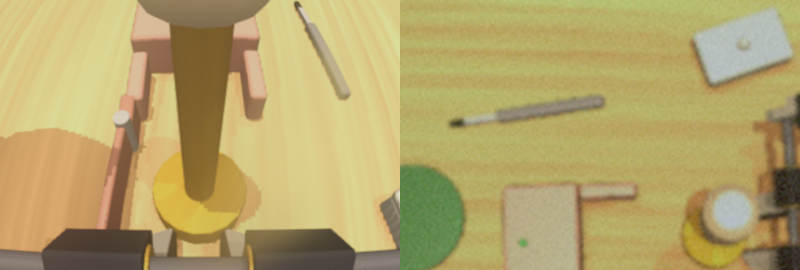

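```bash
python3 -c "
from h import *
print(C(wp((320,193),.026)))
for uv in [(366,112),(386,110),(270,52),(362,52),(253,73)]: print(uv,C(wp(uv,.028)))
print(C(wp((242,119),.036)))"
```

```text
[-82.15470498  -1.95624274]
(366, 112) [-29.8863484  -30.15288353]
(386, 110) [-27.77678754 -42.89955554]
(270, 52) [24.73988305 32.90291579]
(362, 52) [ 24.59238065 -32.15907014]
(253, 73) [ 4.12708127 42.66246882]
[-40.13070417  42.77736364]
```

>>> {"api": "step_arm", "payload": {
  "increments": [
    {"delta_pos":[0.3,-0.03,0.21],"dr":[0,0,0],"fingers":0.48},
    {"delta_pos":[0.7,-0.05,0.5],"dr":[0,0,0],"fingers":0.48},
    {"delta_pos":[1.1,-0.05,0.77],"dr":[0,0,0],"fingers":0.48},
    {"delta_pos":[1.6,-0.05,1.12],"dr":[0,0,0],"fingers":0.48},
    {"delta_pos":[2.1,-0.05,1.47],"dr":[0,0,0],"fingers":0.48}
  ]
}}

```text
time: 7.18
tool_pos: [0.5727, 0.0869, 0.0109]
tool_rot: [3.138, -0.61, 1.614]
contact_force: [0.8, -5.2, 2.9]
opening: 0.0239
grip_force: 2.6
```

>>> {"api": "step_arm", "payload": {
  "increments": [
    {"delta_pos":[0.5,0,0.35],"dr":[0,0,0],"fingers":0.48},
    {"delta_pos":[1.0,0,0.7],"dr":[0,0,0],"fingers":0.48},
    {"delta_pos":[1.5,0,1.05],"dr":[0,0,0],"fingers":0.48},
    {"delta_pos":[1.9,0,1.33],"dr":[0,0,0],"fingers":0.48},
    {"delta_pos":[2.3,0,1.61],"dr":[0,0,0],"fingers":0.48}
  ]
}}

```text
time: 7.8
tool_pos: [0.5716, 0.1149, 0.011]
tool_rot: [3.138, -0.61, 1.615]
contact_force: [-0.7, -5.0, 4.8]
opening: 0.0237
grip_force: 2.7
```

```bash
python3 -c "
from h import *
go([*W(-31,0),.011])"
```

```text
t 7.8 at [0.5716 0.1149 0.011 ] ch [-55.1  -0.2] F [-0.7 -5.   4.8] op 0.0237
cm [ 1.98 -0.02  1.38] deg [ 0.2   0.07 -0.01]
```

>>> {"api": "step_arm", "payload": {
  "increments": [
    {"delta_pos":[0.35,0,0.24],"dr":[0,0,0],"fingers":0.48},
    {"delta_pos":[0.7,0,0.49],"dr":[0,0,0],"fingers":0.48},
    {"delta_pos":[1.0,0,0.7],"dr":[0,0,0],"fingers":0.48},
    {"delta_pos":[1.3,0,0.91],"dr":[0,0,0],"fingers":0.48},
    {"delta_pos":[1.5,0,1.05],"dr":[0,0,0],"fingers":0.48}
  ]
}}

```text
time: 8.43
tool_pos: [0.5708, 0.1332, 0.0109]
tool_rot: [3.138, -0.61, 1.615]
contact_force: [-0.4, -5.8, 3.7]
opening: 0.0237
grip_force: 2.7
```

```bash
python3 -c "
from h import *
a=viewer.read_camera('wrist')[:,:,::-1];cv2.imwrite('pics/w4.png',a)
go([*W(-31,0),.011])"
```

```text
t 8.47 at [0.5707 0.1335 0.011 ] ch [-36.5  -0.1] F [ 0.8 -4.9  3.7] op 0.0239
cm [ 0.45 -0.01  0.31] deg [ 0.18  0.06 -0.01]
```

View pics/w4.png

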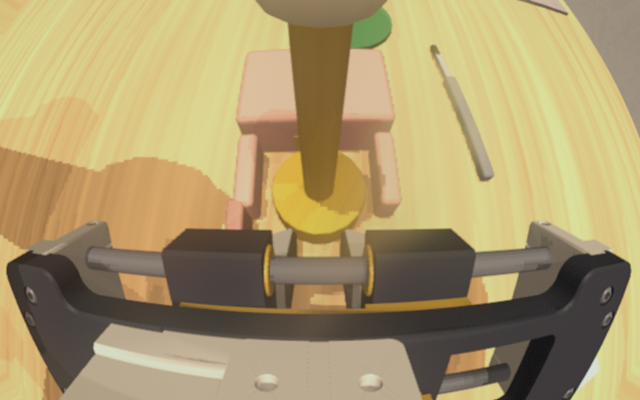

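The foot, centred at about (319,193), is inside the bay and centred between the walls (258 and 378). I'll creep on until the force rises at the back wall.

>>> {"api": "step_arm", "payload": {
  "increments": [
    {"delta_pos":[0.16,0,0.11],"dr":[0,0,0],"fingers":0.48},
    {"delta_pos":[0.33,0,0.23],"dr":[0,0,0],"fingers":0.48},
    {"delta_pos":[0.45,0,0.31],"dr":[0,0,0],"fingers":0.48},
    {"delta_pos":[0.5,0,0.35],"dr":[0,0,0],"fingers":0.48},
    {"delta_pos":[0.5,0,0.35],"dr":[0,0,0],"fingers":0.48}
  ]
}}

```text
time: 9.1
tool_pos: [0.5706, 0.1393, 0.011]
tool_rot: [3.138, -0.61, 1.615]
contact_force: [0.4, -4.7, 3.5]
opening: 0.0238
grip_force: 2.4
```

>>> {"api": "step_arm", "payload": {
  "increments": [
    {"delta_pos":[0.08,0,0.06],"dr":[0,0,0],"fingers":0.48},
    {"delta_pos":[0.16,0,0.11],"dr":[0,0,0],"fingers":0.48},
    {"delta_pos":[0.25,0,0.17],"dr":[0,0,0],"fingers":0.48},
    {"delta_pos":[0.33,0,0.23],"dr":[0,0,0],"fingers":0.48},
    {"delta_pos":[0.33,0,0.23],"dr":[0,0,0],"fingers":0.48}
  ]
}}

```text
time: 9.72
tool_pos: [0.5707, 0.1428, 0.011]
tool_rot: [3.138, -0.609, 1.615]
contact_force: [-1.1, -8.1, 4.5]
opening: 0.0236
grip_force: 3.7
```

>>> {"api": "step_arm", "payload": {
  "increments": [
    {"delta_pos":[0.04,0,0.03],"dr":[0,0,0],"fingers":0.48},
    {"delta_pos":[0.08,0,0.06],"dr":[0,0,0],"fingers":0.48},
    {"delta_pos":[0.12,0,0.08],"dr":[0,0,0],"fingers":0.48},
    {"delta_pos":[0.16,0,0.11],"dr":[0,0,0],"fingers":0.48},
    {"delta_pos":[0.16,0,0.11],"dr":[0,0,0],"fingers":0.48}
  ]
}}

```text
time: 10.35
tool_pos: [0.5709, 0.1433, 0.0109]
tool_rot: [3.137, -0.607, 1.615]
contact_force: [-2.5, -15.3, 7.6]
opening: 0.0238
grip_force: 6.9
```

>>> {"api": "step_arm", "payload": {
  "increments": [
    {"delta_pos":[-0.4,0,-0.28],"dr":[0,0,0],"fingers":0.48},
    {"delta_pos":[-1.2,0,-0.84],"dr":[0,0,0],"fingers":0.48},
    {"delta_pos":[-2.5,0,-1.75],"dr":[0,0,0],"fingers":0.48},
    {"delta_pos":[-4,0,-2.8],"dr":[0,0,0],"fingers":0.48},
    {"delta_pos":[-5.5,0,-3.9],"dr":[0,0,0],"fingers":0.48}
  ]
}}

```text
time: 10.98
tool_pos: [0.5734, 0.0763, 0.0114]
tool_rot: [3.138, -0.61, 1.614]
contact_force: [-0.7, -0.4, -0.7]
opening: 0.0239
grip_force: 0.0
```

```bash
python3 -c "
from h import *
a=viewer.read_camera('wrist')[:,:,::-1];cv2.imwrite('pics/w5.png',a)
go([*W(-100,0),.07]);go([*W(-100,120),.07])"
```

```text
t 11.03 at [0.5742 0.074  0.0114] ch [-96.1  -0.9] F [ 0.6 -1.8 -0.3] op 0.0236
cm [ 3.03 -0.07 -5.03] deg [ 0.35  0.14 -0.08]
t 11.03 at [0.5742 0.074  0.0114] ch [-96.1  -0.9] F [ 0.6 -1.8 -0.3] op 0.0236
cm [  3.01 -12.07  -5.11] deg [ 0.35  0.14 -0.08]
```

View pics/w5.png

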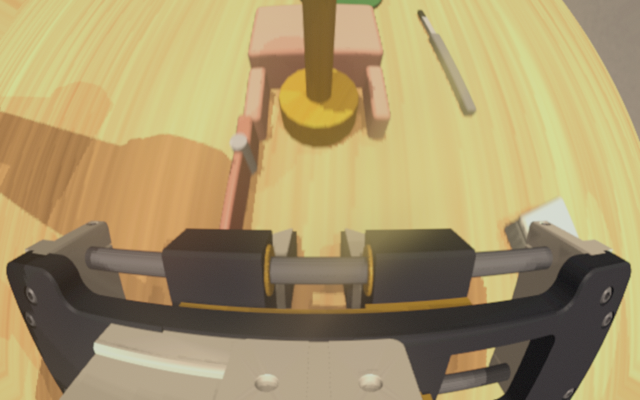

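The foot, at about (319,102), is seated against the back wall and the lamp is upright. Next I lift, shut the fingers and cross to the outer side of the flap.

>>> {"api": "step_arm", "payload": {
  "increments": [
    {"delta_pos":[0.7,0,-1.0],"dr":[0,0,0],"fingers":0.48},
    {"delta_pos":[1.5,0,-2.2],"dr":[0,0,0],"fingers":0.48},
    {"delta_pos":[2.5,0,-3.8],"dr":[0,0,0],"fingers":0.48},
    {"delta_pos":[3.1,0,-5],"dr":[0,0,0],"fingers":1},
    {"delta_pos":[3.1,0,-5],"dr":[0,0,0],"fingers":1}
  ]
}}

```text
time: 11.65
tool_pos: [0.574, 0.0745, 0.0718]
tool_rot: [3.134, -0.609, 1.617]
contact_force: [0.3, -0.4, 0.7]
opening: 0.0085
grip_force: 0.0
```

>>> {"api": "step_arm", "payload": {
  "increments": [
    {"delta_pos":[-0.3,-1.5,-0.2],"dr":[0,0,0],"fingers":1},
    {"delta_pos":[-0.6,-4,-0.4],"dr":[0,0,0],"fingers":1},
    {"delta_pos":[-0.9,-7,-0.6],"dr":[0,0,0],"fingers":1},
    {"delta_pos":[-1,-9.5,-0.7],"dr":[0,0,0],"fingers":1},
    {"delta_pos":[-1,-9.8,-0.7],"dr":[0,0,0],"fingers":1}
  ]
}}

```text
time: 12.28
tool_pos: [0.4747, 0.0585, 0.0698]
tool_rot: [3.14, -0.61, 1.613]
contact_force: [0.2, -0.3, 0.1]
opening: 0.0005
grip_force: 0.0
```

```bash
python3 -c "
from h import *
go([*W(-117,95),.013])"
```

```text
t 12.28 at [0.4747 0.0585 0.0698] ch [-107.2   99.1] F [ 0.2 -0.3  0.1] op 0.0005
cm [-4.06  0.41  4.1 ] deg [ 0.16  0.03 -0.1 ]
```

>>> {"api": "step_arm", "payload": {
  "increments": [
    {"delta_pos":[-1,0.1,1],"dr":[0,0,0],"fingers":1},
    {"delta_pos":[-2,0.2,2],"dr":[0,0,0],"fingers":1},
    {"delta_pos":[-3,0.3,3],"dr":[0,0,0],"fingers":1},
    {"delta_pos":[-4,0.4,4.1],"dr":[0,0,0],"fingers":1},
    {"delta_pos":[-4,0.4,4.1],"dr":[0,0,0],"fingers":1}
  ]
}}

```text
time: 12.9
tool_pos: [0.4799, 0.0494, 0.0121]
tool_rot: [3.141, -0.611, 1.613]
contact_force: [0.4, 0.8, 0.2]
opening: 0.0005
grip_force: 0.0
```

```bash
python3 -c "
from h import *
a=viewer.read_camera('wrist')[:,:,::-1];cv2.imwrite('pics/w6.png',a)
for d in (94,80,65,50,36,24,12,4,0):
  a=np.radians(d); r=68
  c=np.array([-40,44])+r*np.array([-np.sin(a),-np.cos(a)])+3*np.array([-np.cos(a),np.sin(a)])+[-7.8,19]
  print(d,c.round(1)); go([*W(*c),.0135])"|grep -v '^t '; python3 -c "
from h import *
go([0,0,0])"|head -1
```

```text
94 [-115.4   70.7]
cm [0.14 2.33 0.02] deg [ 0.16  0.02 -0.06]
80 [-115.3   54.1]
cm [0.15 3.99 0.03] deg [ 0.16  0.02 -0.06]
65 [-110.7   37. ]
cm [0.53 5.7  0.3 ] deg [ 0.16  0.02 -0.06]
50 [-101.8   21.6]
cm [1.26 7.24 0.81] deg [ 0.16  0.02 -0.06]
36 [-90.2   9.8]
cm [2.21 8.42 1.48] deg [ 0.16  0.02 -0.06]
24 [-78.2   2.1]
cm [3.19 9.18 2.17] deg [ 0.16  0.02 -0.06]
12 [-64.9  -2.9]
cm [4.29 9.68 2.94] deg [ 0.16  0.02 -0.06]
4 [-55.5  -4.6]
cm [5.05 9.85 3.47] deg [ 0.16  0.02 -0.06]
0 [-50.8  -5. ]
cm [5.44 9.89 3.74] deg [ 0.16  0.02 -0.06]
t 12.95 at [0.4802 0.0494 0.0128] ch [-116.6   94. ] F [-1.   0.  -0.4] op 0.001
```

View pics/w6.png

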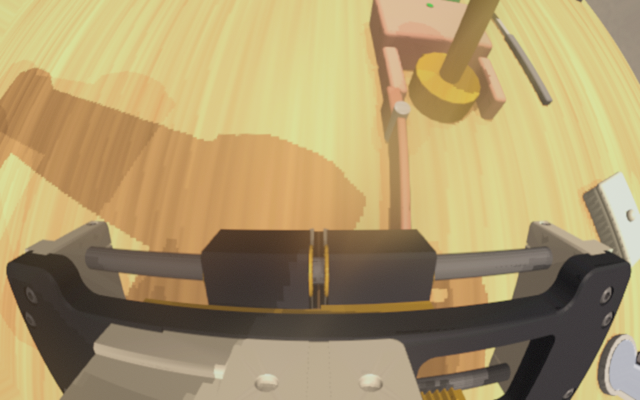

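The flap, running (402,108)–(403,225), is to the right of the shut fingers, so they are on its outer side. I'll sweep it shut along the arc.

>>> {"api": "step_arm", "payload": {
  "increments": [
    {"delta_pos":[0.1,1.2,0],"dr":[0,0,0],"fingers":1},
    {"delta_pos":[0.14,2.3,0],"dr":[0,0,0],"fingers":1},
    {"delta_pos":[0.14,3.2,0.02],"dr":[0,0,0],"fingers":1},
    {"delta_pos":[0.15,4.0,0.03],"dr":[0,0,0],"fingers":1},
    {"delta_pos":[0.35,4.9,0.17],"dr":[0,0,0],"fingers":1}
  ]
}}

```text
time: 13.58
tool_pos: [0.5298, 0.0552, 0.0142]
tool_rot: [3.138, -0.61, 1.614]
contact_force: [-0.8, 1.4, -0.2]
opening: 0.0003
grip_force: 0.2
```

>>> {"api": "step_arm", "payload": {
  "increments": [
    {"delta_pos":[0.18,0.8,0.13],"dr":[0,0,0],"fingers":1},
    {"delta_pos":[0.55,1.6,0.38],"dr":[0,0,0],"fingers":1},
    {"delta_pos":[0.91,2.34,0.64],"dr":[0,0,0],"fingers":1},
    {"delta_pos":[1.35,2.95,0.96],"dr":[0,0,0],"fingers":1},
    {"delta_pos":[1.86,3.52,1.31],"dr":[0,0,0],"fingers":1}
  ]
}}

```text
time: 14.2
tool_pos: [0.5638, 0.0798, 0.0142]
tool_rot: [3.138, -0.61, 1.615]
contact_force: [-0.0, -0.9, -0.1]
opening: 0.0004
grip_force: 0.2
```

```bash
python3 -c "
from h import *
a=viewer.read_camera('wrist')[:,:,::-1];cv2.imwrite('pics/w7.png',a)
go([*W(-78,2),.0135]);go([*W(-64.9,-3),.0135]);go([*W(-50.8,-5),.0135])"
```

```text
t 14.25 at [0.5642 0.0805 0.0143] ch [-89.2   8.7] F [-0.1 -0.2  0.8] op 0.0006
cm [0.87 0.67 0.71] deg [0.23 0.05 0.03]
t 14.25 at [0.5642 0.0805 0.0143] ch [-89.2   8.7] F [-0.1 -0.2  0.8] op 0.0006
cm [1.94 1.16 1.47] deg [0.23 0.05 0.03]
t 14.25 at [0.5642 0.0805 0.0143] ch [-89.2   8.7] F [-0.1 -0.2  0.8] op 0.0006
cm [3.1  1.36 2.27] deg [0.23 0.05 0.03]
```

View pics/w7.png

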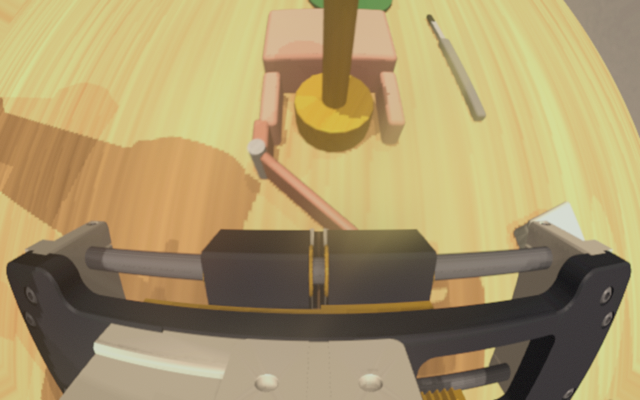

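That picture shows the flap following, at about 40° from shut: pin at (258,148), far end under the fingers at (350,228). It was also my 11th view, one over the limit of 10, so I'll view no more and finish on force and position readings.

>>> {"api": "step_arm", "payload": {
  "increments": [
    {"delta_pos":[0.45,0.35,0.35],"dr":[0,0,0],"fingers":1},
    {"delta_pos":[0.87,0.65,0.65],"dr":[0,0,0],"fingers":1},
    {"delta_pos":[1.4,0.95,1.03],"dr":[0,0,0],"fingers":1},
    {"delta_pos":[1.94,1.16,1.4],"dr":[0,0,0],"fingers":1},
    {"delta_pos":[2.4,1.26,1.72],"dr":[0,0,0],"fingers":1}
  ]
}}

```text
time: 14.88
tool_pos: [0.5749, 0.1098, 0.0139]
tool_rot: [3.138, -0.61, 1.615]
contact_force: [0.0, -0.9, -0.4]
opening: 0.0004
grip_force: 0.2
```

>>> {"api": "step_arm", "payload": {
  "increments": [
    {"delta_pos":[0.2,0.04,0.14],"dr":[0,0,0],"fingers":1},
    {"delta_pos":[0.4,0.08,0.28],"dr":[0,0,0],"fingers":1},
    {"delta_pos":[0.55,0.1,0.39],"dr":[0,0,0],"fingers":1},
    {"delta_pos":[0.7,0.1,0.49],"dr":[0,0,0],"fingers":1},
    {"delta_pos":[0.7,0.1,0.49],"dr":[0,0,0],"fingers":1}
  ]
}}

```text
time: 15.5
tool_pos: [0.5754, 0.118, 0.0139]
tool_rot: [3.138, -0.61, 1.615]
contact_force: [0.6, -0.4, 0.1]
opening: 0.0002
grip_force: 0.1
```

```bash
python3 -c "
from h import *
go([*W(-50.8,-5),.0135])"
```

```text
t 15.5 at [0.5754 0.118  0.0139] ch [-52.2  -4.1] F [ 0.6 -0.4  0.1] op 0.0002
cm [0.09 0.09 0.12] deg [ 0.21  0.06 -0.01]
```

>>> {"api": "step_arm", "payload": {
  "increments": [
    {"delta_pos":[0.12,0.05,0.09],"dr":[0,0,0],"fingers":1},
    {"delta_pos":[0.24,0.05,0.17],"dr":[0,0,0],"fingers":1},
    {"delta_pos":[0.36,0.05,0.25],"dr":[0,0,0],"fingers":1},
    {"delta_pos":[0.46,0.05,0.32],"dr":[0,0,0],"fingers":1},
    {"delta_pos":[0.46,0.05,0.32],"dr":[0,0,0],"fingers":1}
  ]
}}

```text
time: 16.12
tool_pos: [0.5759, 0.1219, 0.0137]
tool_rot: [3.137, -0.607, 1.615]
contact_force: [-2.8, -10.1, 1.7]
opening: 0.0004
grip_force: 4.7
```

>>> {"api": "step_arm", "payload": {
  "increments": [
    {"delta_pos":[0.04,0,0.03],"dr":[0,0,0],"fingers":1},
    {"delta_pos":[0.08,0,0.05],"dr":[0,0,0],"fingers":1},
    {"delta_pos":[0.08,0,0.05],"dr":[0,0,0],"fingers":1},
    {"delta_pos":[0.08,0,0.05],"dr":[0,0,0],"fingers":1},
    {"delta_pos":[0.08,0,0.05],"dr":[0,0,0],"fingers":1}
  ]
}}

```text
time: 16.75
tool_pos: [0.5759, 0.1221, 0.0137]
tool_rot: [3.137, -0.606, 1.615]
contact_force: [-2.4, -13.2, 3.3]
opening: 0.0006
grip_force: 6.2
```

>>> {"api": "step_arm", "payload": {
  "increments": [
    {"delta_pos":[-0.4,0,-0.28],"dr":[0,0,0],"fingers":1},
    {"delta_pos":[-1.2,0,-0.84],"dr":[0,0,0],"fingers":1},
    {"delta_pos":[-2.5,0,-1.75],"dr":[0,0,0],"fingers":1},
    {"delta_pos":[-4,0,-2.8],"dr":[0,0,0],"fingers":1},
    {"delta_pos":[-5,0,-3.5],"dr":[0,0,0],"fingers":1}
  ]
}}

```text
time: 17.38
tool_pos: [0.5785, 0.0618, 0.014]
tool_rot: [3.138, -0.61, 1.614]
contact_force: [0.5, -0.1, 0.3]
opening: 0.0007
grip_force: 0.0
```

>>> {"api": "step_arm", "payload": {
  "increments": [
    {"delta_pos":[0,0,-1],"dr":[0,0,0],"fingers":1},
    {"delta_pos":[0,0,-3],"dr":[0,0,0],"fingers":1},
    {"delta_pos":[0,0,-6],"dr":[0,0,0],"fingers":1},
    {"delta_pos":[0,0,-9],"dr":[0,0,0],"fingers":1},
    {"delta_pos":[0,0,-10],"dr":[0,0,0],"fingers":1}
  ]
}}

```text
time: 18.0
tool_pos: [0.5814, 0.005, 0.0984]
tool_rot: [3.133, -0.608, 1.616]
contact_force: [0.2, -0.9, -0.6]
opening: 0.0002
grip_force: 0.0
```

```bash
python3 -c "
from h import *
a=viewer.read_camera('top')
b=cv2.imread('pics/top0.png')[:,:,::-1]
go([0,0,0])
# unviewed check: changed pixels vs start near loose things; head blob; flap colour along mouth
d=cv2.absdiff(cv2.GaussianBlur(a,(5,5),0),cv2.GaussianBlur(np.ascontiguousarray(b),(5,5),0)).max(2)
for n,(u,v) in dict(coaster=(224,243),pick=(275,198),pill=(366,169),mag=(425,163)).items(): print(n,d[v-22:v+22,u-22:u+22].max(),d[v-22:v+22,u-22:u+22].mean().round(1))
def px(p):
  q=viewer.camera_params('top');K,T=np.array(q['K']),np.array(q['T']);c=K@(T[:3,:3].T@(np.array(p)-T[:3,3]));return c[:2]/c[2]
for y in (30,15,0,-15,-30,-38):
  for x in (-34,-40,-46):
    u,v=px([*W(x,y),.033]).round().astype(int);print(y,x,a[v,u],end=' ')
  print()
print('head expected',px([*W(0,0),.21]))
g=a.astype(int);m=((g.min(2)>110)).astype(np.uint8);m[:, :250]=0;m[:,340:]=0;m[:200]=0
print('white centroid',[x.mean() for x in np.nonzero(m)][::-1],m.sum())"
```

```text
t 18.05 at [0.5814 0.0049 0.0984] ch [-165.5   -5.1] F [0.6 0.2 0.5] op 0.0003
cm [ -3.85 -58.18   8.84] deg [0.42 0.17 0.07]
coaster 11 8.2
pick 12 9.9
pill 12 10.0
mag 68 13.7
30 -34 [106  80  40] 30 -40 [108  73  53] 30 -46 [107  89  52] 
15 -34 [107  84  44] 15 -40 [107  71  53] 15 -46 [111  93  53] 
0 -34 [107  86  51] 0 -40 [109  78  60] 0 -46 [109  96  55] 
-15 -34 [108  89  53] -15 -40 [105  74  55] -15 -46 [109  94  55] 
-30 -34 [110  94  54] -30 -40 [110  81  59] -30 -46 [107  98  54] 
-38 -34 [105  95  57] -38 -40 [103  74  52] -38 -46 [112 102  60] 
head expected [305.13844779 242.52610341]
white centroid [np.float64(303.375), np.float64(240.875)] 16
```

The flap colour lies along x = -40 mm across the whole mouth, so it is shut. The lamp head sits where it should when home and upright. The coaster, pick and pill box are unchanged; the image difference at the magnifier may be the arm passing over it, since I never went near it. Handing in.

```bash
python3 -c "
from cell import robot
print(robot.hand_in())"
```

```text
the job is handed in; nothing more can be done
None
```

The job is handed in at about 18 s, no verdict shown: the lamp was pushed by its foot to the bay's back wall and stands upright, the flap is shut to its stop, and the other items look undisturbed (magnifier not confirmed by image), but I viewed 11 pictures, one over the limit of 10.

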